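Thumb a transit logger out of its tray and dock it in the reader

ROBOT

A 6-joint arm with a two-finger parallel gripper is mounted at the origin on a cart in front of the work surface, level with it; the furniture and walls round the work are solid. World frame = base frame: x ahead of the robot, y to its left, z up, the work surface at z = 0. Lengths are in mm, angles in rad, forces in N, time in s.
With the tool pointing down it reaches from about 350 to 775 mm from the base axis. Payload 7.3 kg.
Tool frame: the origin (TCP) lies midway between the tips of the shut fingers; the grasp point (between the pads) lies 19 mm behind it; z points along the fingers, y is the line along which they close (so a half turn about z gives the same grasp; the last joint's range is limited). The gripper opens to 92 mm and grips with 3 to 60 N. Pads are 19 mm wide; open, the fingers measure 130 mm over their backs; the gripper's body (75 mm by 190 mm) begins 47 mm behind the grasp point.
Start: joints at [1.029, 0.342, 1.524, -0, 1.275, -0.146], TCP at [202.399, 484.437, 226.741] pointing down, gripper open.
Joint ranges: [-2.53, 2.53], [-0.77, 2.02], [0.04, 2.7], [-1, 4.14], [0.28, 2.66], [-3.11, 3.11]. Speed limits (rad/s): [2.57, 2.57, 3.14, 3.14, 3.14, 3.14].

INTERFACE

Orientations are given as a 3x3 rotation matrix whose columns are the frame's x, y, z axes.
In Python, from cell import ctrl gives the robot as it stands.
- The arm moves only by the tool send_rows, never from a script. Its arguments are lists of equal length, an entry for each row: "gripper": the finger opening in cm, from 0 to 9.18; "travel": the shift along the world's x, y, z in parts of the range, where 1.0 means 800 mm, a list of three; "rotation": the turn, a rotation vector about the world's x, y, z in fractions of the full range, 1 being 2 pi rad, a list of three. A call has 1 to 12 rows; each row is the pose to reach, as a shift and turn from the pose commanded when the call began; what a row does not reach only later rows make up. A row lasts 1/12 s, in which the tool goes at most 41.7 mm and 7.16 degrees, less where a joint would pass 70% of its speed; a pose out of reach is approached as far as the arm can. No shift or turn number may pass 1 either way. A call with a gripper value outside its range is refused whole. The fingers move at their own pace and stop on an object; "grip_force" is the grip in N (left out, the last holds). Time passes only in rows, so rows that repeat a pose let the fingers close. It gives the time, the measured TCP pose, the force, the opening and the grip force at its end, in the units of the state.
- ctrl.sense(): the state, without advancing time (a new reading comes with each control period).
- ctrl.camera(name): name is "side" or "top" or "wrist"; returns (picture, depth): 384x512x3 uint8, red, green, blue; 384x512 float32, mm along the optical axis (not along the pixel's ray), 0 where there is no reading.
- ctrl.calibration(name): a dict with "vertical_fov" (degrees; the focal length in pixels is half the picture's height over the tangent of half this angle, whatever the lens; pixels are square), "cx", "cy" (the principal point, pixels), "R" (3x3) and "t" (3): a world point X has camera coordinates R X + t. Camera axes: x right, y down, z forward; pixel columns grow to the right and rows downward; lengths in mm; the calibration is good to about 2 mm. The wrist camera is an equidistant fisheye: a pixel r from the principal point sees the ray r / f radians off the axis. A picture is of the moment at which its call begins: read the wrist's pose just before it. calibration takes no time and is no camera call; for the wrist camera it gives the pose at the moment of the call.
- ctrl.finish_job(): hands the job in; it is judged then, once.
The state is a dict: "t": time; "joint_pos": joint angles; "joint_velocities": joint speeds; "effort": joint torques, N m; "ee_pos": TCP position; "tcp_rot": TCP orientation; "contact_force": force on the tool from outside, world axes, zero at the start; "ft_torque": the same for the moment, N m; "gripper_width": finger opening in mm; "grasp_force": force on a finger pad.
Only numpy, scipy, OpenCV 4.12 (cv2) and the standard library are available. Lean on these libraries where they do the work, as an engineer would, in place of code of your own. Each camera call takes 0.05 s, during which the arm holds its last target. There are 200 camera calls.

TASK

Read out the orange transit logger before its parcel leaves: with light fingertip pressure (around 5 N; never press it down with 15 N or more) slide it along its lane until it overhangs the tray's open front, take the overhanging end by its two side edges, lift it clear and push its other end, the one with the gold contacts, into the slot of the reader until it is fully home, without forcing it (under 25 N), then let go. Do not drop it, leave the green logger in its lane, and do not disturb the small parcel, the scanner, the tape roll or the marker.

Things in the scene. Friction and masses are not known exactly. Their poses are not given: they have to be found in the camera images.
- logger_orange: Orange data logger to be read: rigid plastic card, 110 mm (its x) x 60 mm (its y) x 5 mm, 60 g, white label and dark window on top, gold contacts at its +x end. Origin: centre of its underside, 55 mm from its ends. It starts flat in either lane of the tray, gold end at the rear, front end 2 to 6 mm behind the tray's front edge
- gold_end (a point): Middle of the orange logger's end face beside its gold contacts (x = +55 mm, z = 2.5 mm in the logger's frame); axes as the logger. With 1.5 mm to the lane walls each side the logger cannot be gripped in the lane, but a fingertip pressed on it drags it along: its friction on the deck is well below that of the finger pads. Overhanging by more than 55 mm it tips off
- logger_green: A like logger in green in the tray's other lane: a bystander that stays there. Same size and origin
- tray: Fixed grey sheet-steel tray, 148 mm wide (its y), 122 mm long (its x); origin on the table below its centre, x to its rear, open front (-x) turned to the robot. Deck top at 58 mm; two lanes 63 mm wide, centre lines at y = +38.5 and -38.5 mm. Rear wall: inner face at x = +58 mm, top at 70 mm; side walls and the rib between the lanes reach 67 mm
- tray_front (a point): Middle of the deck's front edge, at deck top (x = -60 mm, z = 58 mm in the tray's frame); axes as the tray. Both lanes are open here, each with a thumb notch 26 mm wide and 18 mm deep in the deck; free space below and before the edge. Each lane's floor is a plate on stiff rubber mounts that gives 0.5 mm at 10 N; a fingertip coming down faster than about 10 mm/s hits it with over 15 N
- reader: Fixed white desktop reader, 110 mm wide (its y), 125 mm deep (its x), 80 mm high; origin on the table, x to its rear. The black-bezelled slot opens in its front face (-x, turned to the robot), at x = -65 mm; it is level, runs along the reader's x, 63 mm wide, from z = 50 to 58 mm
- slot_mouth (a point): Centre of the slot's mouth in the plane of the front face (x = -65 mm, y = 0, z = 54 mm in the reader's frame); axes as the reader, x into the slot. The mouth is flared by 6 mm on all four sides over the first 6 mm
- carriage (a joint): Sliding contact carriage inside the slot, pushed inward by the logger's end and staying where it is left; metres, 0 = out, 0.008 = home at a hard stop, starts at 0 to 0.002. Its face is 57 mm behind the mouth at 0, so a logger fully home is 65 mm in and stands out 45 mm. It slides stiffly, at about 3 N, before the stop is felt
- mini_parcel: Small brown parcel, 65 x 89 x 63 mm, loose, to the right of the work; origin at the centre of its underside. Bystander
- scanner: Grey and black hand barcode scanner lying on its side, 168 x 152 x 36 mm, loose; origin at its underside. Bystander
- tape_roll: Roll of brown tape, 110 mm across, 48 mm high, loose; origin at the centre of its underside. Bystander
- marker: Marker with a black cap, 137 mm long, 18 mm thick, lying loose; origin at the centre of its underside. Bystander
Mind the look-alikes: they are no part of the job. There is more than one size of the logger_orange; the one meant has the size given above.

How it is judged (in metres and radians):
On the way, in this order (a step that is already met when the one before it is completed fails the run):
1. the orange logger lies level in its lane with its end overhanging the tray's front edge by 20 mm or more (x of logger_orange in the frame of tray between -0.058 and -0.025 m and z of logger_orange in the frame of tray between 0.055 and 0.062 m and contact force between logger_orange and tray above 0.1 N), for 0.2 s.
2. the gripper holds the orange logger clear of the tray (contact force between logger_orange and the fingers above 1 N and contact force between logger_orange and tray below 0.05 N), for 0.2 s.
At the end, for the whole second after the job is handed in: The orange logger sits in the reader's slot, gold end first, level and straight, with the carriage pushed in by at least 6.2 mm of its 8 mm (that is, home within about 1.8 mm), at rest and let go; the green logger lies within 12 mm of where it was (value of joint carriage above 0.0062 m and y of logger_orange in the frame of reader between -0.004 and 0.004 m and x of gold_end in the frame of reader between -0.003 and 0.004 m and z of logger_orange in the frame of reader between 0.046 and 0.057 m and angle between the x axis of logger_orange and the x axis of reader, either way round below 0.08 rad and angle between logger_orange's own z axis and vertical below 0.1 rad and linear speed of logger_orange below 0.01 m/s and distance of logger_green from where it was at the start of the episode below 0.012 m); the robot touches nothing.
It fails at once if the orange logger is pressed against the tray with more than 15 N (contact force between logger_orange and tray above 15 N).
It fails at once if the orange logger is forced against the reader with more than 25 N (contact force between logger_orange and reader above 25 N).
It fails at once if the orange logger falls off towards the table (height (world z) of logger_orange below 0.03 m).
It fails at once if the green logger is shifted by more than 12 mm (distance of logger_green from where it was at the start of the episode above 0.012 m).
It fails at once if the small parcel, scanner, tape roll or marker is shifted by more than 20 mm (distance of any of mini_parcel, scanner, tape_roll, marker from where it was at the start of the episode above 0.02 m).
It also fails if it takes over 69 s, if anything falls off the work surface, if the arm or the gripper's body presses on something with over 40 N, if the wrist force passes 120 N, or if a joint passes its speed limit or range.

## Working session

There is one attempt and no reset: what is moved stays moved. The work goes in short steps, Python scripts to look and compute and a tool call to move; the robot and the scene stay as the last step left them, time stands still between calls to the robot, and variables do not carry over. Pictures are saved under pics/ and viewed, at most 10 in all, crops included, and the job is handed in when it is done.

Besides the shell and the picture viewer there is one more tool, called after "Request:" as name(argument=value, ...) on one line, values as JSON. send_rows: Moves the arm, as the interface text tells. Its arguments: {"type":"object","properties":{"gripper":{"type":"array"},"travel":{"type":"array"},"rotation":{"type":"array"},"grip_force":{"type":"number"}},"required":["gripper","travel","rotation"]}

```bash
mkdir -p pics; ls; cat > h.py <<'E'
import numpy as np, cv2
from cell import ctrl
def cal(n):
    c=ctrl.calibration(n); c['f']=192/np.tan(np.radians(c['vertical_fov']/2)); c['R']=np.array(c['R']);c['t']=np.array(c['t']);return c
def ray(c,u,v,fish=False):
    x=(u-c['cx'])/c['f'];y=(v-c['cy'])/c['f']
    if fish:
        r=np.hypot(x,y); s=np.sin(r)/max(r,1e-9); d=np.array([x*s,y*s,np.cos(r)])
    else: d=np.array([x,y,1.])
    return -c['R'].T@c['t'], c['R'].T@d
def onz(c,u,v,z,fish=False):
    o,d=ray(c,u,v,fish); return o+d*(z-o[2])/d[2]
def cloud(c,D):
    v,u=np.mgrid[:384,:512]; P=np.stack([(u-c['cx'])/c['f']*D,(v-c['cy'])/c['f']*D,D],-1)
    return (P-c['t'])@c['R']
E
python3 - <<'E'
from h import *
for n in('top','side'):
    c=cal(n); p,d=ctrl.camera(n); np.savez(n,p=p,d=d); print(n,c)
    cv2.imwrite(f'pics/{n}0.png',cv2.resize(p[...,::-1],(768,576)))
print(ctrl.sense())
E
```

```text
pics
top {'vertical_fov': 42.656419501525974, 'cx': 249.58615780384383, 'cy': 196.82393090695734, 'R': array([[ 0.02574424, -0.99962639, -0.00918254],
       [-0.99268431, -0.02447938, -0.11823122],
       [ 0.11796226,  0.01215914, -0.99294363]]), 't': array([  -9.50194989,  556.36934283, 1478.58315318]), 'f': np.float64(491.73902491406096)}
side {'vertical_fov': 45.583247039811866, 'cx': 250.5537321014904, 'cy': 202.16136570883822, 'R': array([[ 0.99735772,  0.07066171,  0.01686708],
       [ 0.05370703, -0.5608393 , -0.82618088],
       [-0.04891963,  0.82490376, -0.56315243]]), 't': array([-521.79720113,   33.7231425 , 1375.36484365]), 'f': np.float64(456.93693858247724)}
{'t': 0.1, 'joint_pos': array([ 1.02897823e+00,  3.42665135e-01,  1.52491767e+00,  4.44390170e-05,
        1.27541247e+00, -1.45982618e-01]), 'joint_velocities': array([-0.00097086, -0.00148763, -0.00212563, -0.00292599,  0.00188542,
       -0.00105786]), 'effort': array([ 9.72886191e-04, -4.32004201e+01, -2.44694334e+01,  7.18441280e-02,
        5.27125492e-02, -3.74971717e-05]), 'ee_pos': array([202.1979999 , 484.10675549, 226.10952691]), 'tcp_rot': array([[-9.22669649e-01,  3.85590641e-01, -7.59747721e-04],
       [ 3.85591311e-01,  9.22668927e-01, -1.17980031e-03],
       [ 2.46075657e-04, -1.38151806e-03, -9.99999015e-01]]), 'contact_force': array([ 0.42233621, -0.08820813,  0.19041582]), 'ft_torque': array([ 0.0219801 , -0.0063238 , -0.04608008]), 'grasp_force': 0.0, 'gripper_width': 91.76028812253479}
```

View pics/top0.png

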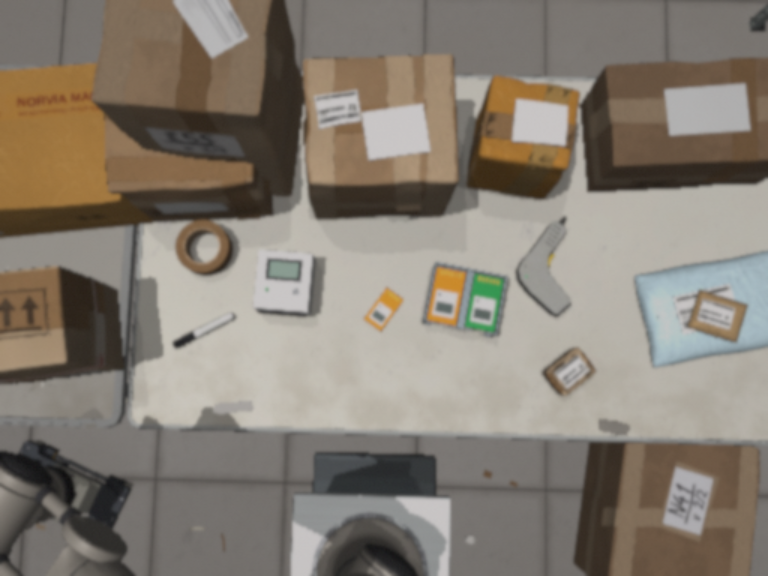

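View pics/side0.png

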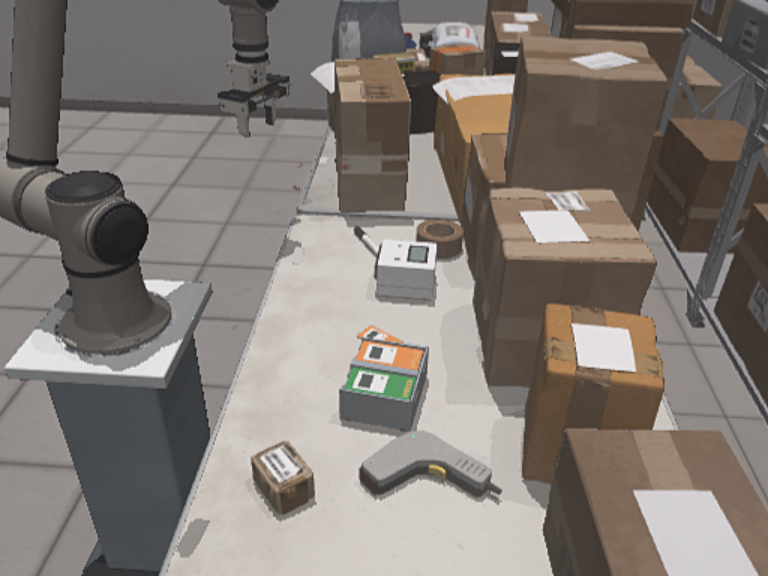

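Top view (768×576): two orange cards. One is at about (384,309), small and lying on the table, and the other is at about (446,295) in the tray's left lane next to the green one at (486,302). The one in the tray is the one meant, because it lies in a lane and looks larger. The reader is at (285,282). I'll measure both and make an enlarged crop to confirm.

```bash
python3 - <<'E'
from h import *
for n in('top','side'):
    z=np.load(n+'.npz');p,d=z['p'],z['d'];c=cal(n);W=cloud(c,d)
    hsv=cv2.cvtColor(p,cv2.COLOR_RGB2HSV)
    reg=(W[...,0]>300)&(W[...,0]<720)&(W[...,1]>-350)&(W[...,1]<350)&(d>0)
    for nm,lo,hi in(('or',(8,150,120),(22,255,255)),('gr',(40,100,60),(80,255,255))):
        m=cv2.inRange(hsv,lo,hi)&(reg*255).astype(np.uint8)
        m=cv2.morphologyEx(m,cv2.MORPH_CLOSE,np.ones((13,13)))
        k,l,s,ce=cv2.connectedComponentsWithStats(m)
        for i in range(1,k):
            if s[i,4]<60: continue
            zz=np.median(W[l==i][:,2])
            cs=max(cv2.findContours((l==i).astype(np.uint8),0,2)[0],key=cv2.contourArea)[:,0,:]
            q=np.array([onz(c,u,v,zz)[:2] for u,v in cs],np.float32)
            print(n,nm,ce[i].round(1),'z',zz.round(1),'rect',cv2.minAreaRect(q),'pxhull',cv2.minAreaRect(cs)[1])
    # tray & reader tops by height
    for nm,a,b,y0,y1 in(('tray',52,75,-230,30),('reader',72,90,60,300)):
        m=((W[...,2]>a)&(W[...,2]<b)&reg&(W[...,1]>y0)&(W[...,1]<y1)).astype(np.uint8)
        k,l,s,ce=cv2.connectedComponentsWithStats(m)
        i=1+np.argmax(s[1:,4]); q=W[l==i][:,:2].astype(np.float32)
        print(n,nm,s[i],'z',np.median(W[l==i][:,2]),cv2.minAreaRect(q))
z=np.load('top.npz');w=np.load('side.npz')
a=cv2.resize(z['p'][165:235,235:345],(790,503),interpolation=cv2.INTER_CUBIC)
cv2.imwrite('pics/crop.png',a[...,::-1])
E
```

```text
top or [297.7 193.2] z 63.2 rect ((555.3667602539062, -138.9105224609375), (57.29191589355469, 105.96904754638672), 79.92686462402344) pxhull (19.023265838623047, 34.90867233276367)
top or [256.8 203.9] z 4.4 rect ((531.4852294921875, -14.581748962402344), (38.38541793823242, 74.75359344482422), 57.09061050415039) pxhull (12.257623672485352, 23.84571075439453)
top gr [323.2 198.2] z 63.0 rect ((544.0489501953125, -215.29464721679688), (58.454429626464844, 106.4607162475586), 80.0578842163086) pxhull (19.534584045410156, 35.26054000854492)
top tray [ 282  174   46   49 1698] z 63.53854180990187 ((553.6963500976562, -171.88206481933594), (137.3878173828125, 122.38626098632812), 79.94413757324219)
top reader [ 169  166   40   44 1464] z 80.69841763631379 ((575.0338134765625, 188.19375610351562), (110.38542175292969, 125.76102447509766), 87.05044555664062)
side or [257.1 232.9] z 62.8 rect ((547.4581298828125, -131.5730438232422), (86.63472747802734, 137.8525390625), 54.7095832824707) pxhull (43.53778076171875, 22.945587158203125)
side gr [253.4 255.2] z 63.2 rect ((543.6649169921875, -214.9284210205078), (53.488765716552734, 108.44384765625), 79.6563949584961) pxhull (44.75629806518555, 14.344515800476074)
side tray [ 228  225   58   38 1524] z 63.50716443418201 ((552.233642578125, -171.78219604492188), (136.08013916015625, 122.9231185913086), 79.9652328491211)
side reader [251 160  40  22 722] z 80.28632956767538 ((573.6705322265625, 183.46463012695312), (120.78707885742188, 122.08311462402344), 86.77352142333984)
```

View pics/crop.png

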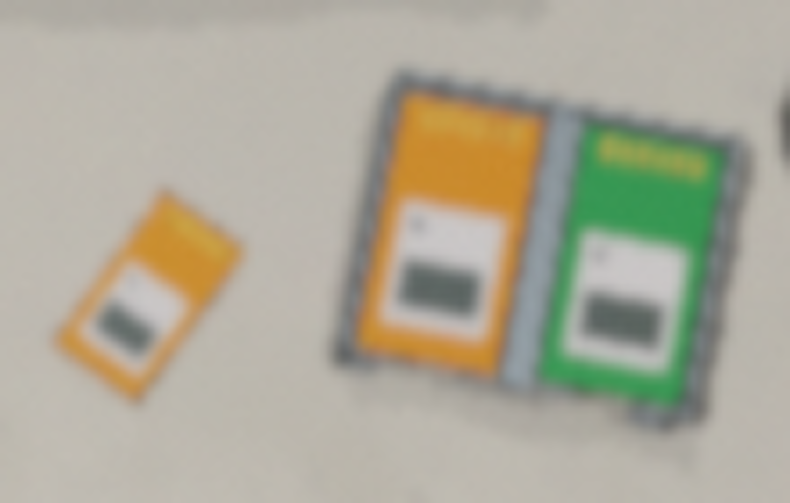

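The crop shows the full-size orange card in the left lane at crop (430,235), measuring about 106×57 mm, so it matches 110×60. The card at crop (150,295) is only about 75×38 mm, so it's a decoy. The tray yaw is about -10.05° and the reader yaw about -2.95°. Next I'll move above the logger.

The rows are not in the units I measure in: shifts go in shares of 800 mm and turns go in shares of 2 pi rad. I convert before sending: -53 cm / 80 = -0.6625, -31.2 cm / 80 = -0.39, 0.221 rad / 6.2832 = 0.0352.

Request:
send_rows(gripper=[0, 0, 0, 0, 0, 0, 0, 0, 0, 0, 0, 0], travel=[[0.0375, -0.065, 0], [0.075, -0.13, 0], [0.1125, -0.195, 0], [0.15, -0.26, 0], [0.1875, -0.325, 0], [0.22, -0.39, 0], [0.25, -0.45, 0], [0.28, -0.5, -0.0063], [0.3088, -0.55, -0.0125], [0.3375, -0.6, -0.0188], [0.3625, -0.6375, -0.025], [0.375, -0.6625, -0.0338]], rotation=[[0, 0, 0.0032], [0, 0, 0.0064], [0, 0, 0.0095], [0, 0, 0.0127], [0, 0, 0.0159], [0, 0, 0.0191], [0, 0, 0.0223], [0, 0, 0.0255], [0, 0, 0.0286], [0, 0, 0.0318], [0, 0, 0.0334], [0, 0, 0.0352]])

```text
t: 1.1
ee_pos: [448.7, 47.6, 212.4]
tcp_rot: [[-0.985, 0.174, 0.0], [0.174, 0.985, 0.0], [-0.0, 0.0, -1.0]]
contact_force: [0.7, 1.2, -0.4]
gripper_width: 16.5
grasp_force: 0.0
```

```bash
python3 - <<'E'
from h import *
s=ctrl.sense();print(s['t'],s['ee_pos'],s['tcp_rot'],s['contact_force'],s['gripper_width'])
E
```

```text
1.1 [448.69868444  47.58506632 212.44007942] [[-9.84791627e-01  1.73738901e-01  4.96733193e-04]
 [ 1.73739004e-01  9.84791718e-01  1.72533435e-04]
 [-4.59202965e-04  2.56211413e-04 -9.99999862e-01]] [ 0.66762018  1.19280346 -0.44348712] 16.487777123620088
```

In the tool's units: -18 cm / 80 = -0.225, -17 cm / 80 = -0.2125.

Request:
send_rows(gripper=[0, 0, 0, 0, 0, 0, 0, 0], travel=[[0.025, -0.0375, 0], [0.05, -0.075, 0], [0.075, -0.1125, 0], [0.0875, -0.15, 0], [0.1, -0.1875, 0], [0.1125, -0.2125, 0], [0.1188, -0.225, 0], [0.1188, -0.225, 0]], rotation=[[0, 0, 0], [0, 0, 0], [0, 0, 0], [0, 0, 0], [0, 0, 0], [0, 0, 0], [0, 0, 0], [0, 0, 0]])

```text
t: 1.77
ee_pos: [543.5, -132.1, 211.7]
tcp_rot: [[-0.984, 0.176, -0.001], [0.176, 0.984, 0.0], [0.001, 0.0, -1.0]]
contact_force: [0.4, 1.0, 0.6]
gripper_width: 0.3
grasp_force: 0.0
```

```bash
python3 - <<'E'
from h import *
s=ctrl.sense();print(s['t'],s['ee_pos'],s['tcp_rot'],s['contact_force'],s['gripper_width'])
c=cal('wrist');p,d=ctrl.camera('wrist');np.savez('w1',p=p,d=d);print(c)
cv2.imwrite('pics/w1.png',p[...,::-1])
E
```

```text
1.7667 [ 543.47508609 -132.06895699  211.69403572] [[-9.84338793e-01  1.76286054e-01 -6.06865611e-04]
 [ 1.76286017e-01  9.84338980e-01  1.15634391e-04]
 [ 6.17746207e-04  6.84149601e-06 -9.99999809e-01]] [0.43752486 1.00831024 0.58976148] 0.25493373221958904
{'vertical_fov': 65.70646984690485, 'cx': 254.50318434881046, 'cy': 191.5167952334732, 'R': array([[ 1.75793811e-01,  9.84426868e-01,  5.27232118e-04],
       [ 9.37617519e-01, -1.67597980e-01,  3.04605162e-01],
       [ 2.99949868e-01, -5.30533602e-02, -9.52478565e-01]]), 't': array([  34.19307967, -565.65444081,  207.90471028]), 'f': np.float64(297.3186396354542)}
```

View pics/w1.png

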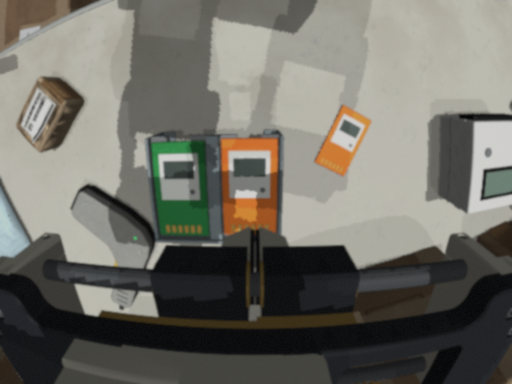

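The wrist view shows the orange card at columns 221–279 and rows 138–232, partly hidden behind the shut fingers at (255,235). The green card is at columns 152–207, and the tray front edge is at about row 135. I'll measure the edges from the mask.

```bash
python3 - <<'E'
from h import *
z=np.load('w1.npz');p,d=z['p'],z['d'];c=cal('wrist')
hsv=cv2.cvtColor(p,cv2.COLOR_RGB2HSV)
m=cv2.inRange(hsv,(5,130,100),(24,255,255)); m[:125]=0;m[234:]=0;m[:,:210]=0;m[:,290:]=0
g=cv2.inRange(hsv,(40,100,40),(85,255,255))
def edges(m,z,nm,r0,r1):
    L,R=[],[]
    for r in range(r0,r1,4):
        u=np.where(m[r])[0]
        if len(u)<5: continue
        L.append(onz(c,u[0]-.5,r,z,True)[:2]);R.append(onz(c,u[-1]+.5,r,z,True)[:2])
    F=[]
    us=np.where(m[r0:r1].any(0))[0]
    for u in range(us[0]+5,us[-1]-5,4):
        v=np.where(m[:,u])[0]; F.append(onz(c,u,v[0]-.5,z,True)[:2])
    L,R,F=map(np.array,(L,R,F)); 
    for n,q in(('L',L),('R',R),('F',F)):
        l=cv2.fitLine(q.astype(np.float32),cv2.DIST_HUBER,0,.01,.01).ravel(); a=np.degrees(np.arctan2(l[1],l[0]));print(nm,n,'ang',a.round(2),'pt',l[2:].round(1))
    ax=np.array([np.cos(-.1755),np.sin(-.1755)]);ay=np.array([-ax[1],ax[0]])
    print(nm,'lat L,R',np.median(L@ay),np.median(R@ay),'front',np.median(F@ax))
edges(m,63,'or',142,230);edges(g,63,'gr',142,220)
# depth-based height check
v,u=190,232
o,dr=ray(c,u,v,True);fwd=c['R'][2];dist=d[v,u]/(dr@fwd);print('z at card',(o+dr*dist)[2])
m2=m.copy(); print(np.where(m[150:220].any(0))[0][[0,-1]])
E
```

```text
or L ang -9.76 pt [ 544.  -166.5]
or R ang -10.07 pt [ 563.2 -109.1]
or F ang 81.42 pt [ 498.7 -134. ]
or lat L,R -68.9314433637089 -9.083995980362497 front 513.9319972432424
gr L ang -9.84 pt [ 537.1 -243.5]
gr R ang -9.68 pt [ 523.9 -180.4]
gr F ang 80.69 pt [ 488.9 -202.8]
gr lat L,R -146.0718591159388 -86.04980908699568 front 516.7949984827128
z at card 63.49875133599414
[221 278]
```

In the tool's units: -13.6 cm / 80 = -0.17, 2.95 cm / 80 = 0.0369.

Request:
send_rows(gripper=[0, 0, 0, 0, 0, 0, 0, 0, 0, 0], travel=[[0.0125, -0.0038, -0.0125], [0.025, -0.0075, -0.0375], [0.0369, -0.0113, -0.0688], [0.0369, -0.0113, -0.1], [0.0369, -0.0113, -0.125], [0.0369, -0.0113, -0.15], [0.0369, -0.0113, -0.1625], [0.0369, -0.0113, -0.17], [0.0369, -0.0113, -0.17], [0.0369, -0.0113, -0.17]], rotation=[[0, 0, 0], [0, 0, 0], [0, 0, 0], [0, 0, 0], [0, 0, 0], [0, 0, 0], [0, 0, 0], [0, 0, 0], [0, 0, 0], [0, 0, 0]], grip_force=20)

```text
t: 2.65
ee_pos: [573.0, -138.9, 77.3]
tcp_rot: [[-0.985, 0.173, 0.001], [0.173, 0.985, -0.0], [-0.001, 0.0, -1.0]]
contact_force: [0.8, 0.1, 0.1]
gripper_width: 0.5
grasp_force: 0.0
```

In the tool's units: -1.2 cm / 80 = -0.015, -1.15 cm / 80 = -0.0144.

Request:
send_rows(gripper=[0, 0, 0, 0, 0, 0, 0, 0, 0, 0, 0, 0], travel=[[0, -0.0013, -0.0025], [0, -0.0025, -0.005], [0, -0.0025, -0.0075], [0, -0.0025, -0.01], [0, -0.0025, -0.0113], [0, -0.0025, -0.0119], [0, -0.0025, -0.0125], [0, -0.0025, -0.0131], [0, -0.0025, -0.0138], [0, -0.0025, -0.0144], [0, -0.0025, -0.015], [0, -0.0025, -0.015]], rotation=[[0, 0, 0], [0, 0, 0], [0, 0, 0], [0, 0, 0], [0, 0, 0], [0, 0, 0], [0, 0, 0], [0, 0, 0], [0, 0, 0], [0, 0, 0], [0, 0, 0], [0, 0, 0]])

```text
t: 3.65
ee_pos: [572.5, -141.3, 64.4]
tcp_rot: [[-0.985, 0.174, -0.0], [0.174, 0.985, 0.0], [0.0, 0.0, -1.0]]
contact_force: [-0.7, -0.1, 0.2]
gripper_width: 0.4
grasp_force: 0.0
```

In the tool's units: -0.11 cm / 80 = -0.0014, -0.03 cm / 80 = -0.0004.

Request:
send_rows(gripper=[0, 0, 0, 0, 0], travel=[[0, 0, -0.0004], [0, 0, -0.0008], [0, 0, -0.0011], [0, 0, -0.0014], [0, 0, -0.0014]], rotation=[[0, 0, 0], [0, 0, 0], [0, 0, 0], [0, 0, 0], [0, 0, 0]])

```text
t: 4.07
ee_pos: [572.6, -141.3, 63.3]
tcp_rot: [[-0.985, 0.174, -0.0], [0.174, 0.985, 0.0], [0.0, 0.0, -1.0]]
contact_force: [-0.2, -0.3, -0.9]
gripper_width: 0.2
grasp_force: 0.0
```

In the tool's units: -0.03 cm / 80 = -0.0004, -0.02 cm / 80 = -0.0003.

Request:
send_rows(gripper=[0, 0, 0], travel=[[0, 0, -0.0003], [0, 0, -0.0004], [0, 0, -0.0004]], rotation=[[0, 0, 0], [0, 0, 0], [0, 0, 0]])

```text
t: 4.32
ee_pos: [572.6, -141.4, 63.1]
tcp_rot: [[-0.985, 0.174, 0.0], [0.174, 0.985, 0.0], [-0.0, 0.0, -1.0]]
contact_force: [-0.4, 1.3, 1.5]
gripper_width: 0.4
grasp_force: 0.3
```

In the tool's units: -0.02 cm / 80 = -0.0003.

Request:
send_rows(gripper=[0, 0, 0], travel=[[0, 0, -0.0003], [0, 0, -0.0003], [0, 0, -0.0003]], rotation=[[0, 0, 0], [0, 0, 0], [0, 0, 0]])

```text
t: 4.57
ee_pos: [572.6, -141.3, 63.0]
tcp_rot: [[-0.985, 0.174, 0.0], [0.174, 0.985, 0.0], [-0.0, 0.0, -1.0]]
contact_force: [-0.9, -0.2, 2.6]
gripper_width: 0.5
grasp_force: 1.2
```

```bash
python3 - <<'E'
from h import *
for i in range(5):
    s=ctrl.sense();print(s['t'],s['ee_pos'].round(2),s['contact_force'].round(2)); ctrl.camera('wrist')
E
```

```text
4.5667 [ 572.63 -141.35   63.04] [-0.94 -0.2   2.55]
4.6167 [ 572.64 -141.33   63.02] [-0.82  0.09  1.47]
4.6667 [ 572.62 -141.34   63.  ] [-0.56  0.88  2.64]
4.7167 [ 572.63 -141.33   63.01] [-0.27  0.46  2.21]
4.7667 [ 572.6  -141.35   62.96] [-0.66  0.19  3.81]
```

In the tool's units: -1 cm / 80 = -0.0125, -0.02 cm / 80 = -0.0003.

Request:
send_rows(gripper=[0, 0, 0, 0, 0, 0, 0, 0], travel=[[0, 0, -0.0002], [0, 0, -0.0003], [0, 0, -0.0003], [-0.0013, 0.0003, -0.0003], [-0.0038, 0.0006, -0.0003], [-0.0075, 0.0013, -0.0003], [-0.0113, 0.002, -0.0003], [-0.0125, 0.0021, -0.0003]], rotation=[[0, 0, 0], [0, 0, 0], [0, 0, 0], [0, 0, 0], [0, 0, 0], [0, 0, 0], [0, 0, 0], [0, 0, 0]])

```text
t: 5.48
ee_pos: [562.5, -139.6, 62.9]
tcp_rot: [[-0.985, 0.174, 0.001], [0.174, 0.985, -0.0], [-0.001, -0.0, -1.0]]
contact_force: [1.6, -0.4, 4.8]
gripper_width: 0.5
grasp_force: 2.2
```

```bash
cat > fr.py <<'E'
from h import *
s=ctrl.sense();print(s['t'],s['ee_pos'].round(2),s['contact_force'].round(2))
c=cal('wrist');p,d=ctrl.camera('wrist');hsv=cv2.cvtColor(p,cv2.COLOR_RGB2HSV)
m=cv2.inRange(hsv,(5,130,100),(24,255,255))
k,l,st,ce=cv2.connectedComponentsWithStats(cv2.morphologyEx(m,cv2.MORPH_CLOSE,np.ones((9,9))))
ax=np.array([np.cos(-.1745),np.sin(-.1745)]);ay=np.array([-ax[1],ax[0]])
for i in range(1,k):
    if st[i,4]<400: continue
    q=np.array([onz(c,u+.0,v-.5,63,True)[:2] for u in range(st[i,0]+5,st[i,0]+st[i,2]-5,4) for v in [np.where(l[:,u]==i)[0][0]]])
    print(ce[i].round(),st[i],'front',np.median(q@ax).round(1))
    vs=range(st[i,1]+6,st[i,1]+min(st[i,3],60),4)
    L=np.array([onz(c,np.where(l[v]==i)[0][0]-.5,v,63,True)[:2] for v in vs]);R=np.array([onz(c,np.where(l[v]==i)[0][-1]+.5,v,63,True)[:2] for v in vs])
    print('lat',np.median(L@ay).round(1),np.median(R@ay).round(1))
cv2.imwrite('pics/last.png',p[...,::-1])
E
python3 fr.py
```

```text
5.4833 [ 562.48 -139.64   62.9 ] [ 1.64 -0.37  4.81]
[394. 151.] [ 357   87   83  111 2900] front 493.1
lat 33.9 66.4
[252. 165.] [ 197  118  110  129 5374] front 505.2
lat -71.0 -11.5
```

In the tool's units: -2.7 cm / 80 = -0.0338, 0.37 cm / 80 = 0.0046.

Request:
send_rows(gripper=[0, 0, 0, 0, 0, 0, 0, 0, 0, 0, 0], travel=[[-0.0013, 0.0003, 0], [-0.0038, 0.0006, 0], [-0.0075, 0.0014, 0], [-0.0113, 0.002, 0], [-0.015, 0.0026, 0], [-0.0188, 0.0033, 0], [-0.0225, 0.004, 0], [-0.0263, 0.0046, 0], [-0.03, 0.0053, 0], [-0.0325, 0.0058, 0], [-0.0338, 0.006, 0]], rotation=[[0, 0, 0], [0, 0, 0], [0, 0, 0], [0, 0, 0], [0, 0, 0], [0, 0, 0], [0, 0, 0], [0, 0, 0], [0, 0, 0], [0, 0, 0], [0, 0, 0]])

```text
t: 6.45
ee_pos: [535.6, -134.9, 62.9]
tcp_rot: [[-0.985, 0.174, 0.001], [0.174, 0.985, -0.0], [-0.001, -0.0, -1.0]]
contact_force: [2.8, -0.5, 5.9]
gripper_width: 0.6
grasp_force: 2.6
```

```bash
python3 fr.py
```

```text
6.45 [ 535.58 -134.89   62.85] [ 2.78 -0.52  5.93]
[252. 165.] [ 197  118  110  129 5310] front 477.9
lat -70.9 -11.8
[391. 182.] [ 354  121   83  107 2714] front 485.6
lat 33.9 65.5
```

In the tool's units: 10 cm / 80 = 0.125, -5.8 cm / 80 = -0.0725.

Request:
send_rows(gripper=[0, 0, 1, 3, 5, 7, 9.1, 9.1, 9.1, 9.1, 9.1], travel=[[0, 0, 0.0025], [0, 0, 0.0125], [0, 0, 0.0375], [-0.0125, 0.0025, 0.0688], [-0.0375, 0.0063, 0.1], [-0.0625, 0.0113, 0.125], [-0.0725, 0.0131, 0.125], [-0.0725, 0.0131, 0.125], [-0.0725, 0.0131, 0.125], [-0.0725, 0.0131, 0.125], [-0.0725, 0.0131, 0.125]], rotation=[[0, 0, 0], [0, 0, 0], [0, 0, 0], [0, 0, 0], [0, 0, 0], [0, 0, 0], [0, 0, 0], [0, 0, 0], [0, 0, 0], [0, 0, 0], [0, 0, 0]])

```text
t: 7.42
ee_pos: [477.7, -124.3, 161.5]
tcp_rot: [[-0.985, 0.174, -0.002], [0.174, 0.985, 0.001], [0.002, 0.001, -1.0]]
contact_force: [1.0, -0.2, -0.1]
gripper_width: 55.8
grasp_force: 0.0
```

```bash
python3 fr.py; python3 -c "
from h import *
s=ctrl.sense();print(s['tcp_rot'],s['gripper_width'])"
```

```text
7.4167 [ 477.73 -124.28  161.5 ] [ 1.  -0.2 -0.1]
[350. 207.] [ 323  166   61   72 1370] front 476.5
lat 37.8 75.0
[252. 228.] [ 219  176   66   97 3525] front 476.4
lat -71.1 -11.8
[[-9.84772359e-01  1.73840594e-01 -1.68784694e-03]
 [ 1.73839369e-01  9.84773656e-01  8.48699878e-04]
 [ 1.80968570e-03  5.42361934e-04 -9.99998215e-01]] 60.03263149097503
```

View pics/last.png

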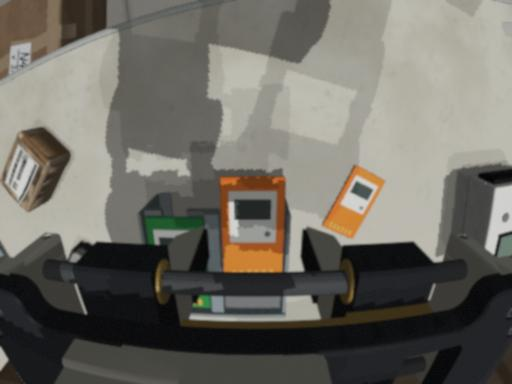

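The card overhangs at columns 220–285, with its front end at row 177. I'll open fully, come down to just above the card and recheck the centring.

In the tool's units: -8.1 cm / 80 = -0.1013, -7.5 cm / 80 = -0.0938.

Request:
send_rows(gripper=[9.1, 9.1, 9.1, 9.1, 9.1, 9.1, 9.1, 9.1, 9.1, 9.1], travel=[[-0.002, -0.0009, -0.0125], [-0.002, -0.0009, -0.0313], [-0.002, -0.0009, -0.05], [-0.002, -0.0009, -0.0688], [-0.002, -0.0009, -0.0813], [-0.002, -0.0009, -0.0938], [-0.002, -0.0009, -0.1013], [-0.002, -0.0009, -0.1013], [-0.002, -0.0009, -0.1013], [-0.002, -0.0009, -0.1013]], rotation=[[0, 0, 0], [0, 0, 0], [0, 0, 0], [0, 0, 0], [0, 0, 0], [0, 0, 0], [0, 0, 0], [0, 0, 0], [0, 0, 0], [0, 0, 0]], grip_force=8)

```text
t: 8.3
ee_pos: [476.4, -125.2, 81.9]
tcp_rot: [[-0.985, 0.174, 0.001], [0.174, 0.985, -0.0], [-0.001, -0.0, -1.0]]
contact_force: [0.8, 0.6, -0.2]
gripper_width: 91.0
grasp_force: 0.0
```

```bash
python3 fr.py; python3 -c "
from h import *
s=ctrl.sense();print(s['tcp_rot'],s['gripper_width'])"
```

```text
8.3 [ 476.41 -125.18   81.94] [ 0.83  0.65 -0.15]
[387. 216.] [358 187  60  72 931] front 468.5
lat 37.2 67.7
[253. 229.] [ 208  209   91   63 2467] front 477.0
lat -70.6 -12.0
[252. 310.] [ 214  296   80   33 2209] front 545.9
lat -71.2 -11.1
[[-9.84757961e-01  1.73928106e-01  8.78354061e-04]
 [ 1.73927938e-01  9.84758347e-01 -2.64290656e-04]
 [-9.10934067e-04 -1.07492017e-04 -9.99999579e-01]] 91.27076331838455
```

View pics/last.png

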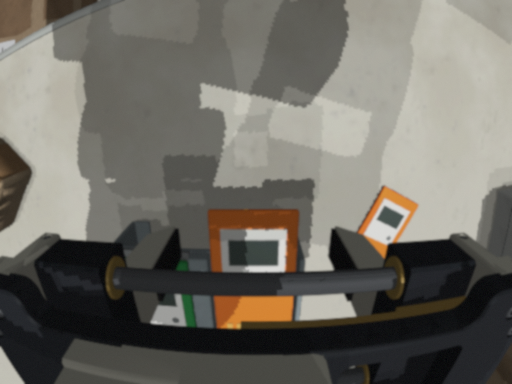

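In the tool's units: -4 cm / 80 = -0.05, -3.7 cm / 80 = -0.0463.

Request:
send_rows(gripper=[9.1, 9.1, 9.1, 9.1, 9.1, 9.1, 9.1, 9.1, 9.1, 9.1], travel=[[-0.0001, -0.0008, -0.0038], [-0.0001, -0.0008, -0.01], [-0.0001, -0.0008, -0.0175], [-0.0001, -0.0008, -0.025], [-0.0001, -0.0008, -0.0325], [-0.0001, -0.0008, -0.04], [-0.0001, -0.0008, -0.0463], [-0.0001, -0.0008, -0.05], [-0.0001, -0.0008, -0.05], [-0.0001, -0.0008, -0.05]], rotation=[[0, 0, 0], [0, 0, 0], [0, 0, 0], [0, 0, 0], [0, 0, 0], [0, 0, 0], [0, 0, 0], [0, 0, 0], [0, 0, 0], [0, 0, 0]])

```text
t: 9.18
ee_pos: [475.9, -125.6, 41.5]
tcp_rot: [[-0.985, 0.174, -0.0], [0.174, 0.985, 0.0], [0.0, 0.0, -1.0]]
contact_force: [0.1, -0.1, -0.0]
gripper_width: 91.2
grasp_force: 0.0
```

Request:
send_rows(gripper=[8, 7, 6.8, 6.6, 6.4, 6.3, 6.2, 6.1, 6.0, 5.8, 5.8, 5.8], travel=[[0, 0, 0], [0, 0, 0], [0, 0, 0], [0, 0, 0], [0, 0, 0], [0, 0, 0], [0, 0, 0], [0, 0, 0], [0, 0, 0], [0, 0, 0], [0, 0, 0], [0, 0, 0]], rotation=[[0, 0, 0], [0, 0, 0], [0, 0, 0], [0, 0, 0], [0, 0, 0], [0, 0, 0], [0, 0, 0], [0, 0, 0], [0, 0, 0], [0, 0, 0], [0, 0, 0], [0, 0, 0]], grip_force=8)

```text
t: 10.18
ee_pos: [475.9, -125.6, 41.6]
tcp_rot: [[-0.985, 0.174, -0.0], [0.174, 0.985, 0.0], [0.0, 0.0, -1.0]]
contact_force: [-0.2, -0.2, 0.0]
gripper_width: 60.1
grasp_force: 8.0
```

In the tool's units: 4.5 cm / 80 = 0.0563, 4 cm / 80 = 0.05.

Request:
send_rows(gripper=[5.5, 5.5, 5.5, 5.5, 5.5, 5.5, 5.5, 5.5, 5.5, 5.5, 5.5, 5.5], travel=[[0, 0, 0], [0, 0, 0], [0, 0, 0.0013], [0, 0, 0.0038], [0, 0, 0.0075], [0, 0, 0.0138], [0, 0, 0.0213], [0, 0, 0.03], [0, 0, 0.04], [0, 0, 0.05], [0, 0, 0.0563], [0, 0, 0.0563]], rotation=[[0, 0, 0], [0, 0, 0], [0, 0, 0], [0, 0, 0], [0, 0, 0], [0, 0, 0], [0, 0, 0], [0, 0, 0], [0, 0, 0], [0, 0, 0], [0, 0, 0], [0, 0, 0]], grip_force=18)

```text
t: 11.18
ee_pos: [476.7, -126.0, 88.1]
tcp_rot: [[-0.985, 0.174, 0.003], [0.174, 0.985, -0.001], [-0.003, -0.001, -1.0]]
contact_force: [0.6, -0.8, -0.1]
gripper_width: 59.4
grasp_force: 18.0
```

```bash
python3 - <<'E'
from h import *
s=ctrl.sense();print(s['t'],s['ee_pos'],s['contact_force'],s['gripper_width'],s['grasp_force'],s['ft_torque'])
p,d=ctrl.camera('side');c=cal('side');a=cv2.resize(p[130:310,150:390],(800,600),interpolation=cv2.INTER_CUBIC);cv2.imwrite('pics/s2.png',a[...,::-1])
np.savez('s2',p=p,d=d)
E
```

```text
11.1833 [ 476.67986269 -125.95218292   88.12336072] [ 0.55542539 -0.79236504 -0.10622152] 59.359736512709624 17.99796760082245 [0.07464982 0.01872372 0.0118799 ]
```

View pics/s2.png

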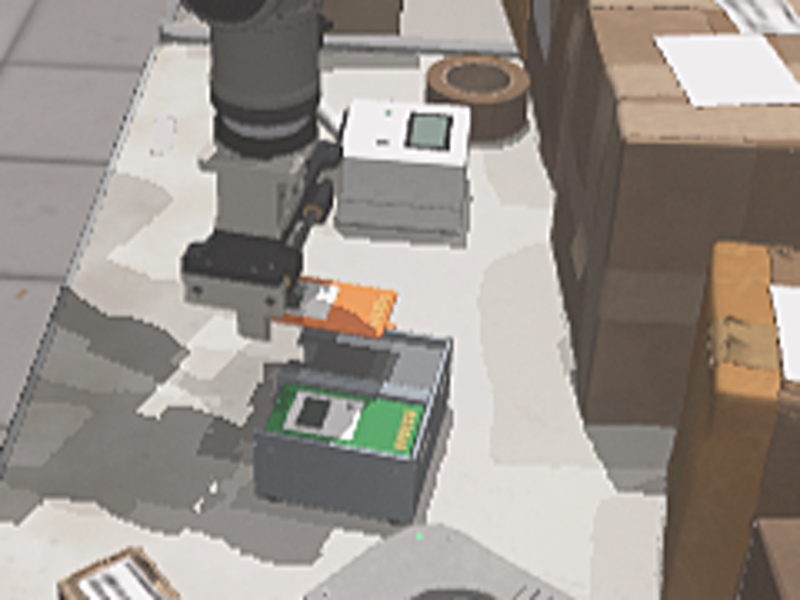

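In the tool's units: 24 cm / 80 = 0.3, -8.5 cm / 80 = -0.1063, 0.12 rad / 6.2832 = 0.0191.

Request:
send_rows(gripper=[5.5, 5.5, 5.5, 5.5, 5.5, 5.5, 5.5, 5.5, 5.5, 5.5, 5.5, 5.5], travel=[[-0.0125, 0, 0], [-0.0313, 0.0125, 0], [-0.05, 0.0375, 0], [-0.0688, 0.0688, 0], [-0.0813, 0.1, 0], [-0.0938, 0.1313, 0], [-0.1, 0.1625, 0], [-0.1063, 0.1938, 0], [-0.1063, 0.225, 0], [-0.1063, 0.2563, 0], [-0.1063, 0.2813, 0], [-0.1063, 0.3, 0]], rotation=[[0, 0, 0.0016], [0, 0, 0.0032], [0, 0, 0.0048], [0, 0, 0.0064], [0, 0, 0.008], [0, 0, 0.0095], [0, 0, 0.0111], [0, 0, 0.0127], [0, 0, 0.0143], [0, 0, 0.0159], [0, 0, 0.0175], [0, 0, 0.0191]])

```text
t: 12.23
ee_pos: [390.5, 115.9, 86.5]
tcp_rot: [[-0.999, 0.053, -0.0], [0.053, 0.999, 0.0], [0.0, 0.0, -1.0]]
contact_force: [0.9, -0.1, -0.0]
gripper_width: 59.6
grasp_force: 18.0
```

In the tool's units: 8.3 cm / 80 = 0.1038, 7.5 cm / 80 = 0.0938, 0.0034 rad / 6.2832 = 0.0005.

Request:
send_rows(gripper=[5.5, 5.5, 5.5, 5.5, 5.5, 5.5, 5.5], travel=[[0, 0.025, 0], [0, 0.05, 0], [0, 0.075, 0], [0, 0.0938, 0], [0, 0.1038, 0], [0, 0.1038, 0], [0, 0.1038, 0]], rotation=[[0, 0, 0.0005], [0, 0, 0.0005], [0, 0, 0.0005], [0, 0, 0.0005], [0, 0, 0.0005], [0, 0, 0.0005], [0, 0, 0.0005]])

```text
t: 12.82
ee_pos: [390.6, 197.2, 86.4]
tcp_rot: [[-0.999, 0.05, -0.001], [0.05, 0.999, -0.0], [0.001, -0.0, -1.0]]
contact_force: [-0.4, -0.6, 0.2]
gripper_width: 59.7
grasp_force: 18.0
```

```bash
python3 - <<'E'
from h import *
s=ctrl.sense();print(s['t'],s['ee_pos'],s['contact_force'],s['gripper_width'],s['tcp_rot'])
for n in('side','top','wrist'):
    p,d=ctrl.camera(n);c=cal(n);np.savez(n+'3',p=p,d=d,**c)
    hsv=cv2.cvtColor(p,cv2.COLOR_RGB2HSV)
    if n=='wrist':
        cv2.imwrite('pics/w3.png',p[...,::-1]);continue
    W=cloud(c,d)
    m=(cv2.inRange(hsv,(5,130,60),(24,255,255))>0)&(W[...,1]>100)&(W[...,1]<300)&(W[...,2]>60)&(W[...,2]<150)&(W[...,0]<540)
    q=W[cv2.erode(m.astype(np.uint8),np.ones((3,3)))>0]
    A=np.c_[q[:,:2]-q[:,:2].mean(0),np.ones(len(q))];co=np.linalg.lstsq(A,q[:,2],rcond=None)[0]
    print(n,len(q),'mean',q.mean(0),'slopes',co)
    q=W[m]; print('rect',cv2.minAreaRect(q[:,:2].astype(np.float32)))
E
```

```text
12.8167 [390.59062837 197.16772883  86.36810796] [-0.36943817 -0.6486672   0.24525441] 59.74097147133741 [[-9.98731693e-01  5.03445884e-02 -6.54212089e-04]
 [ 5.03448343e-02  9.98731828e-01 -3.65115597e-04]
 [ 6.35000841e-04 -3.97588717e-04 -9.99999719e-01]]
side 63 mean [461.43388219 190.02894072 107.7069182 ] slopes [ 4.26193355e-02 -3.24994015e-02  1.07706918e+02]
rect ((444.1513366699219, 191.52711486816406), (62.1695442199707, 86.04161071777344), 86.42124938964844)
top 104 mean [471.98551234 184.54748552 108.13089745] slopes [ 2.14904792e-02 -8.44036373e-03  1.08130897e+02]
rect ((461.7608642578125, 192.005859375), (56.97368240356445, 50.35167694091797), 86.25183868408203)
```

View pics/w3.png

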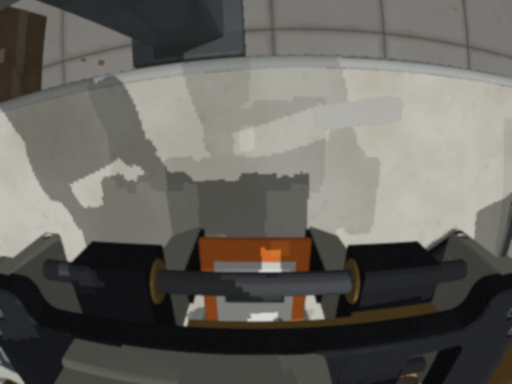

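The card is held level, with its top at z≈108 as expected. I'll compare the card and reader edges in the same top image to refine the alignment.

```bash
python3 - <<'E'
from h import *
z=np.load('top3.npz');p=z['p'];d=z['d'];c=cal('top');W=cloud(c,d)
g=cv2.cvtColor(p,cv2.COLOR_RGB2HSV).astype(float)
ax=np.array([.99868,-.0513]);ay=np.array([.0513,.99868])
# reader: original top image (unoccluded), brightness crossing
z0=np.load('top.npz')['p'];v0=cv2.cvtColor(z0,cv2.COLOR_RGB2GRAY)
m=(np.load('top.npz')['d']>0)&(cloud(c,np.load('top.npz')['d'])[...,2]>74)&(cloud(c,np.load('top.npz')['d'])[...,2]<86)
m[:,:160]=0;m[:,220:]=0;m[:160]=0;m[215:]=0
def edge(m,zz,nm):
    ys,xs=np.where(m);r0,r1=ys.min(),ys.max();L,R=[],[]
    for r in range(r0+4,r1-3):
        u=np.where(m[r])[0];L.append(onz(c,u[0]-.5,r,zz)[:2]@ay);R.append(onz(c,u[-1]+.5,r,zz)[:2]@ay)
    c0,c1=xs.min(),xs.max();T,B=[],[]
    for u in range(c0+4,c1-3):
        v=np.where(m[:,u])[0];T.append(onz(c,u,v[0]-.5,zz)[:2]@ax);B.append(onz(c,u,v[-1]+.5,zz)[:2]@ax)
    L,R,T,B=[np.mean(q) for q in(L,R,T,B)];print(nm,'lat L %.1f R %.1f mid %.1f w %.1f | rear %.1f front %.1f'%(L,R,(L+R)/2,L-R,T,B))
edge(m,80,'reader')
W3=W;mo=(W3[...,2]>98)&(W3[...,2]<116)&(W3[...,0]>440)&(W3[...,0]<540)&(W3[...,1]>140)&(W3[...,1]<240)&(d>0)
k,l,s,_=cv2.connectedComponentsWithStats(mo.astype(np.uint8));i=1+np.argmax(s[1:,4]);print(s[i]);edge(l==i,108,'card')
s=ctrl.sense();print('tcp',s['ee_pos'][:2]@ax,s['ee_pos'][:2]@ay)
# w1 view: right side of the reader
w=np.load('w1.npz')['p'];cv2.imwrite('w1crop.png',w[100:220,420:512,::-1])
E
```

```text
reader lat L 272.0 R 162.3 mid 217.2 w 109.7 | rear 626.7 front 506.0
[174 215  21  18 213]
card lat L 231.3 R 186.7 mid 209.0 w 44.7 | rear 479.3 front 451.5
tcp 380.2154335067466 216.36412769723802
```

In the tool's units: -5.15 cm / 80 = -0.0644, -4.9 cm / 80 = -0.0613.

Request:
send_rows(gripper=[5.5, 5.5, 5.5, 5.5, 5.5, 5.5, 5.5, 5.5, 5.5, 5.5], travel=[[0, 0.001, -0.005], [0, 0.001, -0.015], [0, 0.001, -0.025], [0, 0.001, -0.035], [0, 0.001, -0.045], [0, 0.001, -0.0538], [0, 0.001, -0.0613], [0, 0.001, -0.0644], [0, 0.001, -0.0644], [0, 0.001, -0.0644]], rotation=[[0, 0, 0], [0, 0, 0], [0, 0, 0], [0, 0, 0], [0, 0, 0], [0, 0, 0], [0, 0, 0], [0, 0, 0], [0, 0, 0], [0, 0, 0]])

```text
t: 13.8
ee_pos: [390.9, 198.2, 35.1]
tcp_rot: [[-0.999, 0.051, -0.0], [0.051, 0.999, 0.0], [0.0, 0.0, -1.0]]
contact_force: [0.3, -0.3, -0.2]
gripper_width: 59.9
grasp_force: 18.0
```

```bash
python3 - <<'E'
from h import *
s=ctrl.sense();print(s['t'],s['ee_pos'])
p,d=ctrl.camera('side');np.savez('s4',p=p,d=d)
p=p[120:240,190:350];cv2.imwrite('pics/s4.png',cv2.resize(p,(800,600),interpolation=cv2.INTER_CUBIC)[...,::-1])
E
```

```text
13.8 [390.91236766 198.21410434  35.06559429]
```

View pics/s4.png

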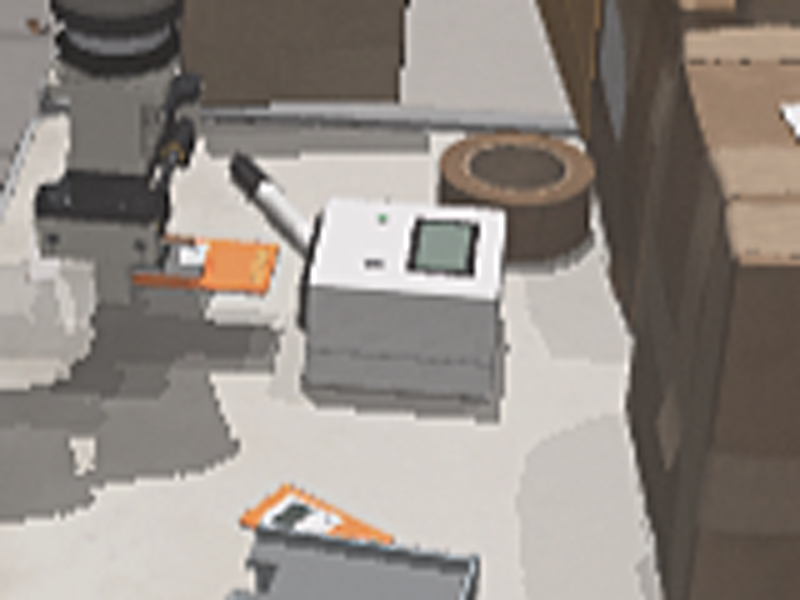

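The card is level in front of the reader: its nose is at crop (278,265) and the slot face at column 308. Now I'll insert it.

In the tool's units: 3.3 cm / 80 = 0.0413, 3.1 cm / 80 = 0.0388.

Request:
send_rows(gripper=[5.5, 5.5, 5.5, 5.5, 5.5, 5.5, 5.5, 5.5, 5.5, 5.5, 5.5, 5.5], travel=[[0.0038, -0.0002, 0], [0.0088, -0.0004, 0], [0.0138, -0.0007, 0], [0.0188, -0.001, 0], [0.0225, -0.0012, 0], [0.0263, -0.0014, 0], [0.0288, -0.0015, 0], [0.0313, -0.0016, 0], [0.0338, -0.0017, 0], [0.0363, -0.0019, 0], [0.0388, -0.002, 0], [0.0413, -0.0021, 0]], rotation=[[0, 0, 0], [0, 0, 0], [0, 0, 0], [0, 0, 0], [0, 0, 0], [0, 0, 0], [0, 0, 0], [0, 0, 0], [0, 0, 0], [0, 0, 0], [0, 0, 0], [0, 0, 0]])

```text
t: 14.85
ee_pos: [424.0, 196.4, 35.1]
tcp_rot: [[-0.999, 0.051, -0.0], [0.051, 0.999, 0.0], [0.0, 0.0, -1.0]]
contact_force: [0.6, -0.2, -0.2]
gripper_width: 59.4
grasp_force: 18.0
```

In the tool's units: 1.2 cm / 80 = 0.015, -0.051 cm / 80 = -0.0006.

Request:
send_rows(gripper=[5.5, 5.5, 5.5, 5.5, 5.5, 5.5, 5.5, 5.5], travel=[[0.0019, -0.0001, 0], [0.0038, -0.0002, 0], [0.0056, -0.0003, 0], [0.0075, -0.0004, 0], [0.01, -0.0005, 0], [0.0125, -0.0006, 0], [0.015, -0.0008, 0], [0.015, -0.0008, 0]], rotation=[[0, 0, 0], [0, 0, 0], [0, 0, 0], [0, 0, 0], [0, 0, 0], [0, 0, 0], [0, 0, 0], [0, 0, 0]])

```text
t: 15.52
ee_pos: [436.4, 195.9, 35.2]
tcp_rot: [[-0.999, 0.051, 0.001], [0.051, 0.999, 0.0], [-0.001, 0.0, -1.0]]
contact_force: [0.4, -0.2, -1.1]
gripper_width: 59.3
grasp_force: 18.0
```

In the tool's units: 1.8 cm / 80 = 0.0225, -0.051 cm / 80 = -0.0006.

Request:
send_rows(gripper=[5.5, 5.5, 5.5, 5.5, 5.5, 5.5, 5.5, 5.5, 5.5, 5.5], travel=[[0.0025, -0.0001, 0], [0.005, -0.0003, 0], [0.0075, -0.0004, 0], [0.01, -0.0005, 0], [0.0125, -0.0006, 0], [0.015, -0.0008, 0], [0.0175, -0.0009, 0], [0.02, -0.001, 0], [0.0225, -0.0012, 0], [0.0225, -0.0012, 0]], rotation=[[0, 0, 0], [0, 0, 0], [0, 0, 0], [0, 0, 0], [0, 0, 0], [0, 0, 0], [0, 0, 0], [0, 0, 0], [0, 0, 0], [0, 0, 0]])

```text
t: 16.35
ee_pos: [454.4, 195.0, 35.2]
tcp_rot: [[-0.999, 0.052, 0.0], [0.052, 0.999, 0.0], [-0.0, 0.0, -1.0]]
contact_force: [0.2, -0.3, -0.4]
gripper_width: 59.5
grasp_force: 18.0
```

In the tool's units: 1.2 cm / 80 = 0.015, 1 cm / 80 = 0.0125.

Request:
send_rows(gripper=[5.5, 5.5, 5.5, 5.5, 5.5, 5.5, 5.5], travel=[[0.0025, -0.0001, 0], [0.005, -0.0003, 0], [0.0075, -0.0004, 0], [0.01, -0.0005, 0], [0.0125, -0.0006, 0], [0.015, -0.0008, 0], [0.015, -0.0008, 0]], rotation=[[0, 0, 0], [0, 0, 0], [0, 0, 0], [0, 0, 0], [0, 0, 0], [0, 0, 0], [0, 0, 0]])

```text
t: 16.93
ee_pos: [466.4, 194.3, 35.2]
tcp_rot: [[-0.999, 0.051, 0.0], [0.051, 0.999, 0.0], [-0.0, 0.0, -1.0]]
contact_force: [-0.1, 0.2, 0.3]
gripper_width: 59.8
grasp_force: 18.0
```

In the tool's units: 0.9 cm / 80 = 0.0113, 0.75 cm / 80 = 0.0094.

Request:
send_rows(gripper=[5.5, 5.5, 5.5, 5.5, 5.5, 5.5, 5.5], travel=[[0.0019, -0.0001, 0], [0.0038, -0.0002, 0], [0.0056, -0.0003, 0], [0.0075, -0.0004, 0], [0.0094, -0.0005, 0], [0.0113, -0.0006, 0], [0.0113, -0.0006, 0]], rotation=[[0, 0, 0], [0, 0, 0], [0, 0, 0], [0, 0, 0], [0, 0, 0], [0, 0, 0], [0, 0, 0]])

```text
t: 17.52
ee_pos: [474.4, 193.8, 34.9]
tcp_rot: [[-0.999, 0.051, -0.001], [0.051, 0.999, -0.0], [0.001, -0.0, -1.0]]
contact_force: [-2.5, -0.7, -1.1]
gripper_width: 59.4
grasp_force: 18.0
```

In the tool's units: 0.3 cm / 80 = 0.0038, 0.2 cm / 80 = 0.0025.

Request:
send_rows(gripper=[5.5, 5.5, 5.5, 5.5], travel=[[0.0013, -0.0001, 0], [0.0025, -0.0001, 0], [0.0038, -0.0002, 0], [0.0038, -0.0002, 0]], rotation=[[0, 0, 0], [0, 0, 0], [0, 0, 0], [0, 0, 0]])

```text
t: 17.85
ee_pos: [478.0, 193.7, 35.1]
tcp_rot: [[-0.999, 0.051, 0.0], [0.051, 0.999, 0.0], [-0.0, 0.0, -1.0]]
contact_force: [-2.2, 0.7, -1.0]
gripper_width: 59.6
grasp_force: 18.0
```

Request:
send_rows(gripper=[5.5, 5.5, 5.5, 5.5], travel=[[0.0006, 0, 0], [0.0013, -0.0001, 0], [0.0019, -0.0001, 0], [0.0019, -0.0001, 0]], rotation=[[0, 0, 0], [0, 0, 0], [0, 0, 0], [0, 0, 0]])

```text
t: 18.18
ee_pos: [478.2, 193.6, 34.8]
tcp_rot: [[-0.999, 0.051, -0.003], [0.051, 0.999, -0.0], [0.003, -0.0, -1.0]]
contact_force: [-5.4, 0.3, -0.3]
gripper_width: 59.1
grasp_force: 18.0
```

In the tool's units: 0.1 cm / 80 = 0.0013, -0.003 cm / 80 = 0.

Request:
send_rows(gripper=[5.5, 5.5, 5.5, 5.5], travel=[[0.0004, 0, 0], [0.0008, 0, 0], [0.0013, -0.0001, 0], [0.0013, -0.0001, 0]], rotation=[[0, 0, 0], [0, 0, 0], [0, 0, 0], [0, 0, 0]])

```text
t: 18.52
ee_pos: [478.2, 193.6, 34.5]
tcp_rot: [[-0.999, 0.051, -0.005], [0.051, 0.999, -0.0], [0.005, -0.001, -1.0]]
contact_force: [-9.0, 1.3, -0.3]
gripper_width: 59.9
grasp_force: 18.0
```

In the tool's units: 0.1 cm / 80 = 0.0013, 0.06 cm / 80 = 0.0008.

Request:
send_rows(gripper=[5.5, 5.5, 5.5, 5.5], travel=[[0.0004, 0, 0], [0.0008, 0, 0], [0.0013, -0.0001, 0], [0.0013, -0.0001, 0]], rotation=[[0, 0, 0], [0, 0, 0], [0, 0, 0], [0, 0, 0]])

```text
t: 18.85
ee_pos: [478.2, 193.5, 34.2]
tcp_rot: [[-0.999, 0.051, -0.007], [0.051, 0.999, -0.001], [0.007, -0.001, -1.0]]
contact_force: [-10.8, 1.9, 1.0]
gripper_width: 59.8
grasp_force: 18.0
```

In the tool's units: -0.3 cm / 80 = -0.0038, -0.2 cm / 80 = -0.0025.

Request:
send_rows(gripper=[5.5, 5.5, 5.5, 6.5, 7.5, 8.5, 9.1, 9.1, 9.1, 9.1, 9.1, 9.1], travel=[[-0.0013, 0.0001, 0], [-0.0025, 0.0001, 0], [-0.0038, 0.0002, 0], [-0.0038, 0.0002, 0], [-0.0038, 0.0002, 0], [-0.0038, 0.0002, 0], [-0.0038, 0.0002, 0], [-0.0038, 0.0002, 0], [-0.0038, 0.0002, 0], [-0.0038, 0.0002, 0], [-0.0038, 0.0002, 0], [-0.0038, 0.0002, 0.0013]], rotation=[[0, 0, 0], [0, 0, 0], [0, 0, 0], [0, 0, 0], [0, 0, 0], [0, 0, 0], [0, 0, 0], [0, 0, 0], [0, 0, 0], [0, 0, 0], [0, 0, 0], [0, 0, 0]])

```text
t: 19.85
ee_pos: [478.3, 193.7, 36.0]
tcp_rot: [[-0.999, 0.051, -0.0], [0.051, 0.999, 0.0], [0.0, 0.0, -1.0]]
contact_force: [-0.3, -0.2, 1.0]
gripper_width: 90.8
grasp_force: 0.0
```

In the tool's units: 16 cm / 80 = 0.2, 15 cm / 80 = 0.1875.

Request:
send_rows(gripper=[9.1, 9.1, 9.1, 9.1, 9.1, 9.1, 9.1, 9.1, 9.1, 9.1, 9.1, 9.1], travel=[[0, 0, 0.0063], [0, 0, 0.0188], [0, 0, 0.0375], [0, 0, 0.0625], [0, 0, 0.0875], [0, 0, 0.1125], [-0.025, 0, 0.1375], [-0.05, 0, 0.1625], [-0.075, 0, 0.1875], [-0.075, 0, 0.2], [-0.075, 0, 0.2], [-0.075, 0, 0.2]], rotation=[[0, 0, 0], [0, 0, 0], [0, 0, 0], [0, 0, 0], [0, 0, 0], [0, 0, 0], [0, 0, 0], [0, 0, 0], [0, 0, 0], [0, 0, 0], [0, 0, 0], [0, 0, 0]])

```text
t: 20.85
ee_pos: [418.8, 193.8, 197.2]
tcp_rot: [[-0.999, 0.051, 0.003], [0.051, 0.999, 0.001], [-0.003, 0.001, -1.0]]
contact_force: [0.3, 0.1, 0.0]
gripper_width: 90.9
grasp_force: 0.0
```

```bash
python3 - <<'E'
from h import *
s=ctrl.sense();print(s['t'],s['ee_pos'],s['contact_force'],s['gripper_width'])
ax=np.array([.99868,-.0513]);ay=np.array([.0513,.99868])
p,d=ctrl.camera('side');np.savez('s5',p=p,d=d)
w,dw=ctrl.camera('wrist');c=cal('wrist');np.savez('w5',p=w,d=dw)
a=np.hstack([cv2.resize(p[130:220,215:315],(400,360),interpolation=cv2.INTER_CUBIC),cv2.resize(w,(400,360))]);cv2.imwrite('pics/v5.png',a[...,::-1])
for n,im,dd in(('side',p,d),('wrist',w,dw)):
    c=cal(n);hsv=cv2.cvtColor(im,cv2.COLOR_RGB2HSV);m=cv2.inRange(hsv,(5,130,60),(24,255,255))
    k,l,st,ce=cv2.connectedComponentsWithStats(cv2.morphologyEx(m,cv2.MORPH_CLOSE,np.ones((7,7))))
    for i in range(1,k):
        if st[i,4]<40: continue
        cs=max(cv2.findContours((l==i).astype(np.uint8),0,2)[0],key=cv2.contourArea)[:,0,:]
        q=np.array([onz(c,u,v,55.5,n=='wrist')[:2] for u,v in cs])
        if not(150<q.mean(0)[1]<240 and 420<q.mean(0)[0]<560): continue
        e=np.c_[q@ax,q@ay];print(n,st[i],'ax',e[:,0].min().round(1),e[:,0].max().round(1),'lat',e[:,1].min().round(1),e[:,1].max().round(1))
E
```

```text
20.85 [418.83358133 193.8437922  197.16722157] [0.33339828 0.0635892  0.00678076] 90.94902980328735
side [237 169  13  10  49] ax 456.6 496.6 lat 185.9 242.7
wrist [231 220  54  41 941] ax 453.4 504.5 lat 187.8 249.0
```

View pics/v5.png

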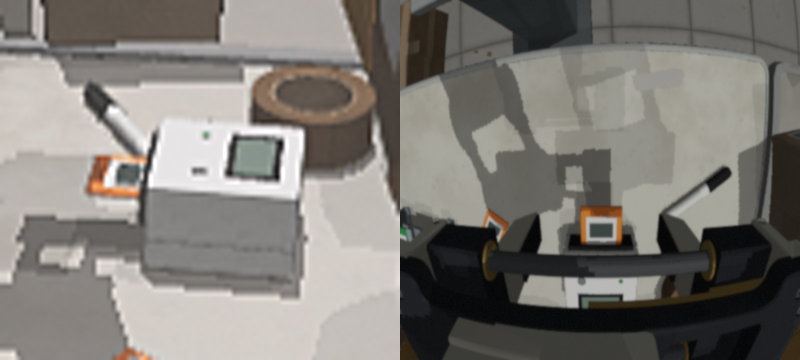

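The view shows the card in the slot, let go and level. I'll check the stick-out against the reader's front top edge in the same wrist picture.

```bash
python3 - <<'E'
from h import *
ax=np.array([.99868,-.0513]);ay=np.array([.0513,.99868])
z=np.load('w5.npz');w=z['p'];c=cal('wrist');g=cv2.cvtColor(w,cv2.COLOR_RGB2GRAY).astype(int)
print('cam',-c['R'].T@c['t'])
for u in(240,250,262,272):
    col=g[:,u]; print(u,[(v,int(col[v])) for v in range(216,310,3)])
F=[];T=[]
for u in range(236,282,3):
    v=[r for r in range(262,318) if g[r,u]>150 and g[r-1,u]<=150]
    if v: T.append(onz(c,u,v[0]-.5,80,True)[:2]@ax)
print('top front edge ax',np.round(T,1))
# depth-based: reader front-face plane & card end, side + wrist
v,u=np.mgrid[:384,:512];P=np.zeros((384,512,3))
for r in range(200,320):
    for q in range(225,295):
        o,dr=ray(c,q,r,True); P[r,q]=o+dr*z['d'][r,q]/(c['R'][2]@dr)
for r in range(216,312,4): print(r,P[r,258].round(1),(P[r,258][:2]@ax).round(1))
E
```

```text
cam [335.73690381 197.86706799 354.3020375 ]
240 [(216, 71), (219, 64), (222, 87), (225, 119), (228, 128), (231, 158), (234, 185), (237, 184), (240, 183), (243, 183), (246, 181), (249, 182), (252, 182), (255, 180), (258, 104), (261, 32), (264, 20), (267, 51), (270, 84), (273, 31), (276, 29), (279, 48), (282, 53), (285, 40), (288, 38), (291, 31), (294, 38), (297, 163), (300, 185), (303, 185), (306, 185), (309, 185)]
250 [(216, 69), (219, 62), (222, 68), (225, 68), (228, 72), (231, 142), (234, 186), (237, 158), (240, 71), (243, 65), (246, 66), (249, 65), (252, 91), (255, 177), (258, 94), (261, 34), (264, 22), (267, 52), (270, 86), (273, 30), (276, 32), (279, 48), (282, 52), (285, 62), (288, 65), (291, 60), (294, 62), (297, 162), (300, 186), (303, 186), (306, 185), (309, 184)]
262 [(216, 71), (219, 63), (222, 69), (225, 69), (228, 69), (231, 130), (234, 186), (237, 159), (240, 69), (243, 65), (246, 65), (249, 65), (252, 89), (255, 181), (258, 116), (261, 38), (264, 24), (267, 44), (270, 85), (273, 31), (276, 40), (279, 48), (282, 52), (285, 62), (288, 63), (291, 63), (294, 62), (297, 16
[... 576 characters left out ...]
-01] 471.7
220 [465.4 195.2  52.3] 454.8
224 [469.3 195.   54.4] 458.7
228 [335.7 197.9 354.3] 325.1
232 [479.2 194.6  54.2] 468.6
236 [484.  194.3  54.6] 473.4
240 [489.  194.1  54.7] 478.4
244 [493.6 193.9  55.7] 483.0
248 [499.1 193.6  55. ] 488.5
252 [504.  193.4  55.6] 493.4
256 [510.1 193.1  54.3] 499.5
260 [515.  192.9  55.3] 504.4
264 [511.4 192.9  69.9] 500.9
268 [515.  192.7  72.7] 504.4
272 [388.  196.3 274.6] 377.4
276 [388.4 196.3 276.3] 377.8
280 [388.8 196.3 277.9] 378.3
284 [389.4 196.2 279.2] 378.8
288 [391.3 196.1 278.7] 380.7
292 [392.1 196.1 279.7] 381.6
296 [550.  191.1  78.8] 539.5
300 [555.  190.8  80. ] 544.5
304 [562.  190.5  78.9] 551.5
308 [567.  190.3  80.4] 556.5
```

The forces fit a home stop: the carriage slid at about 2.5 N, then stopped sharply at TCP x = 478.2 while the push rose to 11 N. The camera gives a stick-out of about 47±2 mm against 45 expected, the card top is at z≈55, and backing off moved it only about 0.1 mm. The gripper is clear, so I'm handing in.

```bash
python3 -c "
from cell import ctrl
print(ctrl.finish_job())"
```

```text
the job is handed in; nothing more can be done
None
```

I pushed the orange logger gold end first into the reader until it hit the hard stop (peak push about 11 N), let go and handed the job in at about 21 s; the hand-in returned no verdict, and my camera check of the depth (about 47 ± 2 mm standing out, 45 mm when home) is too coarse to prove it is within 1.8 mm of home.

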